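# Close the seed-bulb jar and bring it to the front

## Task

Close the open jar on the carousel, the one with the yellow band, by setting the loose cork-plugged lid on it so that it sits fully home and flat, and let go of the lid. Then turn the carousel until that jar stands at the front, straight over the yellow pointer of the stand, and finish while still gripping the black handle bar on the middle column, holding the turntable still: do not let go at the end. Leave the pot, the jug and the dibber where they are.

Things in the scene. Friction and masses are not known exactly. Their poses are not given: they have to be found in the camera images.
- stand: Fixed round black carousel stand, 200 mm across, 14 mm high, on the work surface, with a yellow pointer tongue 24 mm wide on its front that sticks out to 163 mm from the axis. Origin: on the turning axis, at the work surface. Its own -x axis points along the yellow pointer, which is the front; its z is up. Its place and yaw vary.
- carousel (a joint): Turning angle of the carousel on the stand, rad, growing counter-clockwise seen from above. At 0 (and at 2 pi) the yellow-banded jar stands at the front, over the pointer. It turns both ways, with no stop between -6.4 and 12.7, on a light friction of about 0.05 N m, and stays where it is left.
- plate_top (a point): On the turning axis, on the carousel's wooden plate: 236 mm across, top 30 mm above the work surface. Glass jars are fixed on it, 56 mm across and 60 mm high, centres 82 mm from the axis, 90 degrees apart. Three are closed with lids whose knobs reach 124 mm above the work surface; the fourth is open, with a yellow band; the plate has a yellow edge mark beside it.
- jar_mouth (a point): Centre of the mouth of the open, yellow-banded jar, at the height of its rim, 90 mm above the work surface. The mouth is 48 mm wide inside, the rim 56 mm outside, the jar 55 mm deep inside, with a few bulbs in the bottom 45 mm. The point turns with the carousel.
- handle_bar (a point): Black handle bar, 60 mm long, 14 mm wide and 34 mm high, fixed across the top of the carousel's steel middle column (16 mm across) and turning with it. Its underside is 132 mm and its top 166 mm above the work surface. The point: on the turning axis at the bar's underside. The bar runs along its own x axis, 30 mm to each side; its -x points to the yellow-banded jar.
- lid: Loose wooden lid, about 50 g, plug down on the work surface beside the carousel. Origin: centre of the plug's underside. Upward along z: cork plug 41 mm across (36 at its foot), 12 mm high; round flange 58 mm across, 6 mm thick (top at 18 mm); round yellow knob 18 mm across, 28 mm high (top at 46 mm). On the jar the flange rests on the rim, the origin 12 mm below the mouth.
- pot: White ceramic plant pot, 96 mm across at its rim and 85 mm high, loose, on the side of the carousel opposite the lid. Bystander. Origin: centre of the underside.
- jug: Yellow plastic watering jug, 110 mm across, 150 mm high, loose, with a handle on its +y side and a spout on its -y side reaching 115 mm out. Bystander, beyond the carousel on the left. Origin: centre of the underside.
- dibber: Bamboo T-handled dibber with a steel tip, lying, 210 mm long with the tip to its +x, cross-handle 90 mm wide, 22 mm thick, loose. Bystander, beyond the carousel on the right. Origin: on its underside, about the middle of its length.
Things that resemble listed ones, but are neither listed nor needed, are in the scene too. What is shaped like the lid but pink or turquoise is not meant.

How it is judged:
On the way, in this order (a step that is already met when the one before it is completed fails the run):
1. the lid sits home on the yellow-banded jar and has been let go (horizontal distance between lid and jar_mouth below 0.006 m and z of lid in the frame of jar_mouth between -0.015 and -0.009 m and angle between lid's own z axis and vertical below 0.08 rad and contact force between the fingers and lid below 0.1 N), for 0.2 s.
2. the yellow-banded jar stands still over the pointer while the fingers hold the handle bar (y of jar_mouth in the frame of stand between -0.012 and 0.012 m and x of jar_mouth in the frame of stand below -0.05 m and velocity of joint carousel between -0.06 and 0.06 rad/s and contact force between the fingers and carousel_c0 above 2 N), for 0.2 s.
At the end, for the whole second after the job is handed in: Lid on the banded jar: within 6 mm of centre, plug 9 to 15 mm into the mouth, tilt under 0.08 rad, not touched by the fingers. Jar within 12 mm sideways of the pointer line; carousel below 0.06 rad/s; fingers holding the handle bar with over 2 N (all of step 1 and all of step 2); the arm keeps its last pose, push and grip.
It fails at once if the pot is shifted by more than 30 mm or tipped (distance of pot from where it was at the start of the episode above 0.03 m or angle between pot's own z axis and vertical above 0.4 rad).
It fails at once if the jug is shifted by more than 30 mm or tipped (distance of jug from where it was at the start of the episode above 0.03 m or angle between jug's own z axis and vertical above 0.4 rad).
It fails at once if the dibber is shifted by more than 30 mm or tipped (distance of dibber from where it was at the start of the episode above 0.03 m).
It also fails if it takes over 61 s, if anything falls off the work surface, if the arm or the gripper's body presses on something with over 40 N, if the wrist force passes 120 N, or if a joint passes its speed limit or range.

## Robot

A 7-joint arm with a two-finger parallel gripper is mounted at the origin on the work surface. World frame = base frame: x ahead of the robot, y to its left, z up, the work surface at z = 0. Lengths are in m, angles in rad, forces in N, time in s.
With the tool pointing down it reaches from about 0.4 to 0.85 m from the base axis. Payload 4.5 kg.
Tool frame: the origin (TCP) lies between the finger pads; the fingertips stand 22 mm ahead of it and the grasp point (between the pads) lies 3 mm ahead of it (env.tip_extent is the distance from the TCP to the fingertips, in m); z points along the fingers, x is the direction in which the jaws open and shut, and the axes are right-handed (so a half turn about z gives the same grasp; the last joint's range is limited). The gripper opens to 88 mm and grips with 3 to 60 N. Pads are 18 mm wide; open, the fingers measure 123 mm over their backs; the gripper's body (75 mm by 187 mm) begins 45 mm behind the grasp point.
Start: joints at [-1.297, 0.689, -0.195, 1.565, 0.157, 0.902, -0.215], TCP at [0.148, 0.607, 0.261] pointing down, gripper open.
Joint ranges: [-3.01, 3.01], [-0.46, 2.08], [-1.47, 1.51], [0.13, 2.56], [-1, 4.14], [0.04, 2.09], [-2.66, 2.66]. Speed limits (rad/s): [2.57, 2.57, 3.14, 3.14, 3.14, 3.14, 3.14].

## Interface

Orientations are given as a rotation vector (axis times angle).
In Python, from station import monitor, eyes, workorder, nets, env gives the robot as it stands.
- The arm moves only by the shell command python3 -m handwheel 'ROWS' [FORCE]. ROWS is JSON, a list of rows, each an object with "xyz": the shift along the tool's x, y, z in cm, a list of three; "rotation": the turn, a rotation vector about the tool's x, y, z in degrees, a list of three; "jaw": the closure in counts, from 0 (fully open) to 255 (shut). A call has 1 to 20 rows; each row shifts and turns the commanded pose from where the row before left it, along the tool's axes as they then stand; what a row does not reach is not made up. A row lasts 1/10 s, in which the tool goes at most 50 mm and 8.59 degrees, less where a joint would pass 70% of its speed; a pose out of reach is approached as far as the arm can. A call is refused whole if a number of a shift passes 5 or a number of a turn 8.59, either way. A call with a gripper value outside its range is refused whole. The fingers move at their own pace and stop on an object; FORCE is the grip in N (left out, the last holds). Time passes only in rows, so rows that do not move let the fingers close. It gives the time, the measured TCP pose, the force and the opening at its end, in the units of the state.
- monitor.observe(): the state, without advancing time (a new reading comes with each control period).
- eyes.camera(name): name is "scene" or "top"; returns a dict with "img" (400x640x3 uint8, red, green, blue), "z_map" (400x640 float32, m along the optical axis (not along the pixel's ray), 0 where there is no reading), "camera_matrix" (3x3 intrinsics, pixels), "position" and "attitude" of the camera in the world. Camera axes: x right, y up, looking along -z (the intrinsics and any distortion apply to the point x, -y, -z); pixel columns grow to the right and rows downward; lengths in m; the calibration is good to about 2 mm. A picture is of the moment at which its call begins.
- workorder.job_done(): hands the job in, once; it reports no verdict.
Trained networks look in a picture, given as the dict that the camera call returned (one of the last four; its "shot" number tells which), for a name from the list of things; names that differ only in an ending like _2 or _b are one class to them, and where a whole thing is asked for, a point or a joint stands for the part that bears it (a point fixed in the world has none). Each returns a list of dicts, best first, with "p" (0 to 1); they miss things now and then, are a little off and sometimes report something else, mostly with a low value. They report only what shows in the picture. A call takes as long as a camera call. They do not tell look-alikes from the thing itself.
- nets.cut_out(query, picture): "mask" (400x640 bool, what is visible of it).
- nets.spot_point(query, picture): "location" ([x, y, z] in m, in world coordinates, good to about 4 mm: a listed point, or the origin of a listed thing).
The state is a dict: "clock": time; "joints": joint angles; "qvel": joint speeds; "effort": joint torques, N m; "eef_pos": TCP position; "tool_rot": TCP orientation; "force": force on the tool from outside, world axes, zero at the start; "moment": the same for the moment, N m; "finger_gap": opening from 0.0 (shut) to 1.0 (fully open).
Only numpy, scipy, OpenCV 4.12 (cv2) and the standard library are available. Lean on these libraries where they do the work, as an engineer would, in place of code of your own. Each camera call takes 0.05 s, during which the arm holds its last target.

## Working session

There is one attempt and no reset: what is moved stays moved. The work goes in short steps, Python scripts to look and compute and a shell command to move; the robot and the scene stay as the last step left them, time stands still between calls to the robot, and variables do not carry over. Pictures are saved under pics/ and viewed, and the job is handed in when it is done.

```bash
mkdir -p pics; ls; cat > h.py <<'E'
import numpy as np,cv2
from station import monitor, eyes, workorder, nets, env
def save(img,n): cv2.imwrite('pics/'+n,img[:,:,::-1])
def R(p):
    a=np.array(p['attitude'],float)
    from scipy.spatial.transform import Rotation as Ro
    return a if a.shape==(3,3) else (Ro.from_rotvec(a).as_matrix() if a.size==3 else Ro.from_quat(a).as_matrix())
def cloud(p):
    K=np.array(p['camera_matrix']);z=p['z_map'];v,u=np.mgrid[:400,:640]
    c=np.stack([(u-K[0,2])/K[0,0]*z,-(v-K[1,2])/K[1,1]*z,-z],-1)
    return c@R(p).T+np.array(p['position'])
E
python3 - <<'E'
from h import *
print(monitor.observe())
for n in('scene','top'):
    p=eyes.camera(n);save(p['img'],n+'0.png');print(n,{k:p[k] for k in p if k not in('img','z_map')})
    for q in('stand','plate_top','jar_mouth','handle_bar','lid','pot','jug','dibber'):
        try:
            print(q,[(round(d['p'],2),np.round(d['location'],3)) for d in nets.spot_point(q,p)][:5])
        except Exception as e: print(q,e)
E
```

```text
pics
{'clock': 0.0, 'joints': array([-1.29718836,  0.68996727, -0.19453187,  1.56630037,  0.15731743,
        0.90251657, -0.21510243]), 'qvel': array([ 0.00181096, -0.00090601, -0.00122649,  0.00019803,  0.00030233,
       -0.00058427, -0.00112689]), 'effort': array([-8.20214791e-05, -5.27553070e+01, -1.26661051e+00, -1.53419030e+01,
       -5.25708112e-02,  6.73777584e-03,  1.88115719e-04]), 'eef_pos': array([0.14835136, 0.60654652, 0.25993253]), 'tool_rot': array([ 2.47016104e+00,  1.93914569e+00, -2.08201525e-03]), 'force': array([-0.47932132,  1.08445532,  0.08728855]), 'moment': array([ 0.01381089,  0.01045897, -0.02648163]), 'finger_gap': 1.0020156155072633}
scene {'camera_matrix': array([[460.14290227,   0.        , 316.26860094],
       [  0.        , 460.14290227, 197.20959408],
       [  0.        ,   0.        ,   1.        ]]), 'position': array([ 1.39993838, -0.01618634,  0.75151815]), 'attitude': array([0.74195621, 0.71073955, 1.41560784]), 'shot': 1}
stand [(0.83, array([ 0.574, -0.046, -0.002]))]
plate_top [(0.76, array([ 0.583, -0.048,  0.029]))]
jar_mouth [(0.6, ar
[... 545 characters left out ...]
.94680909],
       [  0.        ,   0.        ,   1.        ]]), 'position': array([0.36813967, 0.00301486, 1.36361306]), 'attitude': array([ 0.10617996, -0.09566711, -1.59071774]), 'shot': 2}
stand [(0.87, array([ 0.574, -0.048,  0.001]))]
plate_top [(0.76, array([ 0.575, -0.047,  0.031]))]
jar_mouth [(0.84, array([ 0.626, -0.11 ,  0.087]))]
handle_bar [(0.65, array([ 0.576, -0.047,  0.13 ]))]
lid [(0.81, array([ 0.48 ,  0.281, -0.002])), (0.78, array([0.377, 0.257, 0.002])), (0.7, array([ 0.582,  0.224, -0.002])), (0.68, array([ 0.402, -0.273,  0.   ]))]
pot [(0.57, array([ 0.402, -0.272,  0.001]))]
jug [(0.76, array([0.66 , 0.375, 0.001]))]
dibber [(0.79, array([ 0.657, -0.376,  0.001]))]
```

View pics/top0.png

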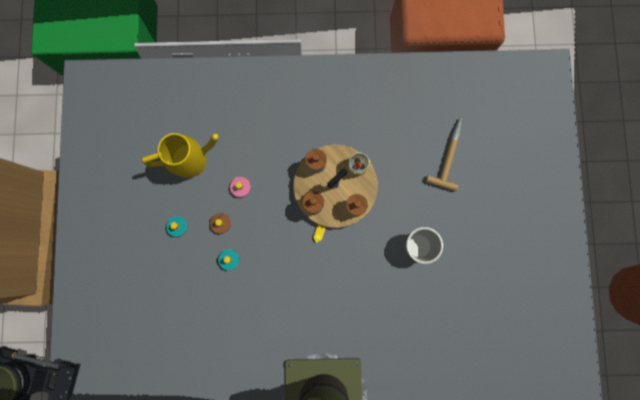

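View pics/scene0.png

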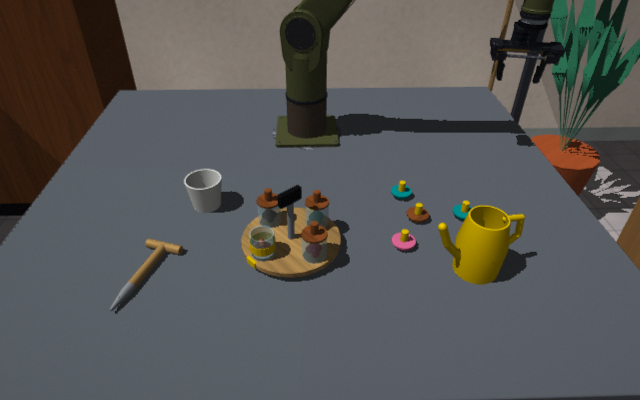

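Lid-shaped things in the top picture are pink (240,187), turquoise (176,227), turquoise (229,261) and brown wood (220,224). The brown one with the yellow knob fits the description. I'll confirm it in a crop and measure it.

```bash
python3 - <<'E'
from h import *
p=eyes.camera('top');s=eyes.camera('scene')
a=cv2.resize(p['img'][160:280,160:400],None,fx=3,fy=3,interpolation=cv2.INTER_CUBIC);save(a,'crop1.png')
save(cv2.resize(s['img'][160:290,230:450],None,fx=3.6,fy=3.6,interpolation=cv2.INTER_CUBIC),'crop2.png')
for nm,q in(('top',p),('scene',s)):
    W=cloud(q);im=q['img'].astype(int);r,g,b=im[...,0],im[...,1],im[...,2]
    yel=(r>130)&(g>100)&(b<70)&(r-b>100)
    def rep(l,m):
        print(nm,l,m.sum(),np.round(W[m].mean(0),4),np.round((W[m].min(0)+W[m].max(0))/2,4),'zmax',W[m][:,2].max().round(4)) if m.any() else print(l,0)
    near=lambda c,d:np.hypot(W[...,0]-c[0],W[...,1]-c[1])<d
    rep('knob',near((.48,.279),.04)&(W[...,2]>.036)&(W[...,2]<.06))
    rep('flange',near((.48,.279),.04)&(W[...,2]>.012)&(W[...,2]<.025))
    rep('pointer',yel&(W[...,2]<.022)&near((.575,-.047),.18)&~near((.575,-.047),.122))
    m=near((.575,-.047),.05)&(W[...,2]>.155);rep('bar',m)
    if m.any():
        xy=W[m][:,:2];u,sv,vt=np.linalg.svd(xy-xy.mean(0));print('bar dir',vt[0],np.degrees(np.arctan2(vt[0,1],vt[0,0])))
    m=near((.575,-.047),.13)&(W[...,2]>.025)&(W[...,2]<.036)
    if m.sum()>50:
        (cx,cy),rad=cv2.minEnclosingCircle(W[m][:,:2].astype(np.float32));print('plate',cx,cy,rad)
    m=near((.627,-.109),.036)&(W[...,2]>.083)&(W[...,2]<.097)
    if m.sum()>5:
        (cx,cy),rad=cv2.minEnclosingCircle(W[m][:,:2].astype(np.float32));print('rim',m.sum(),cx,cy,rad)
E
```

```text
top knob 35 [0.4788 0.2776 0.046 ] [0.4792 0.2779 0.0448] zmax 0.0522
top flange 289 [0.4785 0.2772 0.0187] [0.4798 0.2786 0.0188] zmax 0.025
top pointer 107 [0.4425 0.0036 0.0105] [0.4422 0.0024 0.0101] zmax 0.0157
top bar 137 [ 0.5751 -0.0458  0.1652] [ 0.575  -0.0461  0.164 ] zmax 0.1717
bar dir [-0.64142848  0.76718284] 129.8984202751604
plate 0.5766258835792542 -0.046645715832710266 0.11832790821790695
rim 105 0.6286360025405884 -0.10899120569229126 0.0281415693461895
scene knob 38 [0.4828 0.2796 0.0421] [0.4816 0.2801 0.0412] zmax 0.0463
scene flange 225 [0.4865 0.2783 0.016 ] [0.4811 0.2792 0.0184] zmax 0.0248
pointer 0
scene bar 161 [ 0.5817 -0.0448  0.1614] [ 0.5785 -0.0438  0.1605] zmax 0.1659
bar dir [ 0.65066154 -0.75936787] -49.408502469955465
plate 0.5778306722640991 -0.04490533471107483 0.11947957426309586
rim 152 0.631503164768219 -0.1075248047709465 0.028646627441048622
```

View pics/crop1.png

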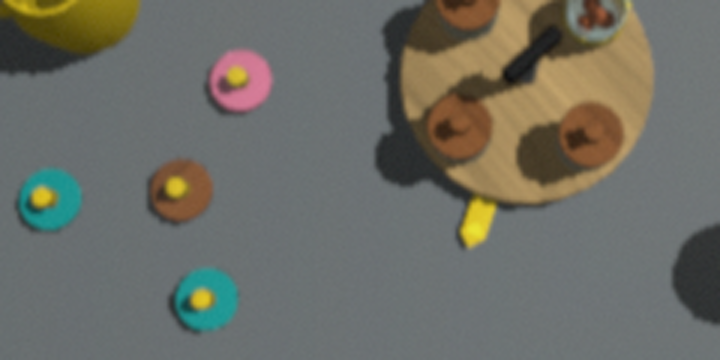

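View pics/crop2.png

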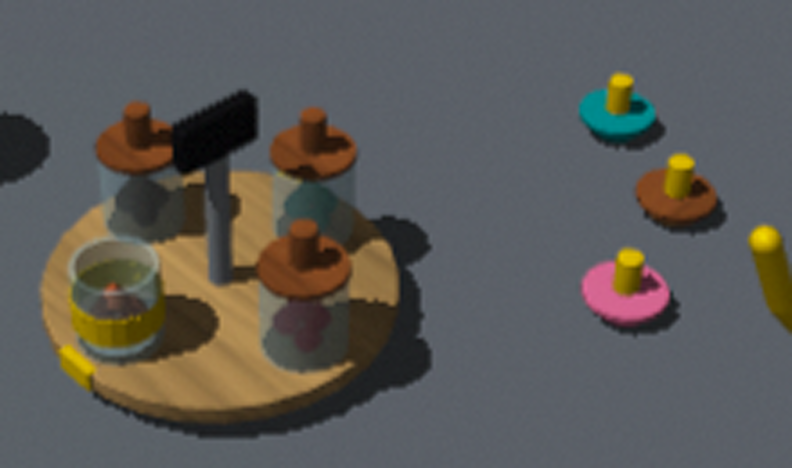

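The crops confirm it: the brown wooden lid with the yellow knob is in the middle of the three coloured look-alikes. Its centre is about (0.480, 0.2785). The open banded jar is at about (0.629, -0.109), and the pointer lies at about 160° from the axis (0.576, -0.046).

```bash
cat >> h.py <<'E'
from scipy.spatial.transform import Rotation as Ro
def plan(xyz,yaw=None):
    o=monitor.observe();M=Ro.from_rotvec(o['tool_rot']).as_matrix()
    d=M.T@(np.array(xyz)-o['eef_pos'])*100
    cur=np.degrees(np.arctan2(M[1,0],M[0,0]))
    print('t',round(o['clock'],2),'pos',np.round(o['eef_pos'],4),'yaw',cur.round(1),'zdown',np.round(M[:,2],4),'gap',round(o['finger_gap'],3),'F',np.round(o['force'],1),'q7',o['joints'][6].round(2))
    print('tool shift cm',np.round(d,2), 'rotz deg', None if yaw is None else -((yaw-cur+180)%360-180))
E
python3 -c "
from h import *
plan((.48,.2785,.16))"
python3 -m handwheel '[{"xyz":[-2,3.3,0],"rotation":[0,0,0],"jaw":130},{"xyz":[-2,3.3,0],"rotation":[0,0,0],"jaw":130},{"xyz":[-2,3.3,0],"rotation":[0,0,0],"jaw":130},{"xyz":[-2,3.3,0],"rotation":[0,0,0],"jaw":130},{"xyz":[-2,3.3,0],"rotation":[0,0,0],"jaw":130},{"xyz":[-2,3.3,0],"rotation":[0,0,0],"jaw":130},{"xyz":[-2,3.3,1],"rotation":[0,0,0],"jaw":130},{"xyz":[-2,3.3,1],"rotation":[0,0,0],"jaw":130},{"xyz":[-2,3.3,2],"rotation":[0,0,0],"jaw":130},{"xyz":[-2,3.3,2],"rotation":[0,0,0],"jaw":130},{"xyz":[-2,3.3,2],"rotation":[0,0,0],"jaw":130},{"xyz":[-2,3.3,2],"rotation":[0,0,0],"jaw":130},{"xyz":[0,0,0],"rotation":[0,0,0],"jaw":130},{"xyz":[0,0,0],"rotation":[0,0,0],"jaw":130}]' 15
python3 -c "
from h import *
plan((.48,.2785,.046))"
```

```text
t 1.0 pos [0.1484 0.6071 0.2607] yaw 76.3 zdown [ 0.e+00  1.e-04 -1.e+00] gap 0.997 F [-0.6 -0.2  0.2] q7 -0.22
tool shift cm [-24.05  40.01  10.07] rotz deg None
clock: 2.4
eef_pos: [0.4765, 0.2792, 0.1603]
tool_rot: [-2.473, -1.937, 0.001]
force: [-0.2, 0.2, -0.0]
finger_gap: 0.486
t 2.4 pos [0.4765 0.2792 0.1603] yaw 76.1 zdown [-7.e-04 -3.e-04 -1.e+00] gap 0.486 F [-0.2  0.2 -0. ] q7 0.45
tool shift cm [ 0.03  0.36 11.43] rotz deg None
```

```bash

python3 -m handwheel '[{"xyz":[0,0.35,2],"rotation":[0,0,0],"jaw":130},{"xyz":[0,0,2],"rotation":[0,0,0],"jaw":130},{"xyz":[0,0,2],"rotation":[0,0,0],"jaw":130},{"xyz":[0,0,1.2],"rotation":[0,0,0],"jaw":130},{"xyz":[0,0,0],"rotation":[0,0,0],"jaw":130},{"xyz":[0,0,0],"rotation":[0,0,0],"jaw":130}]' 15
python3 - <<'E'
from h import *
plan((.48,.2785,.046))
for n,(a,b,c,d) in (('scene',(150,270,360,500)),('top',(160,280,150,300))):
    p=eyes.camera(n);save(cv2.resize(p['img'][a:b,c:d],None,fx=4,fy=4,interpolation=cv2.INTER_CUBIC),'pre_%s.png'%n)
E
```

```text
clock: 3.0
eef_pos: [0.4794, 0.2802, 0.0893]
tool_rot: [-2.47, -1.941, -0.002]
force: [0.9, 0.9, 0.0]
finger_gap: 0.49
t 3.0 pos [0.4794 0.2802 0.0893] yaw 76.3 zdown [ 5.e-04  1.e-03 -1.e+00] gap 0.49 F [0.9 0.9 0. ] q7 0.42
tool shift cm [-0.15  0.1   4.33] rotz deg None
```

View pics/pre_scene.png

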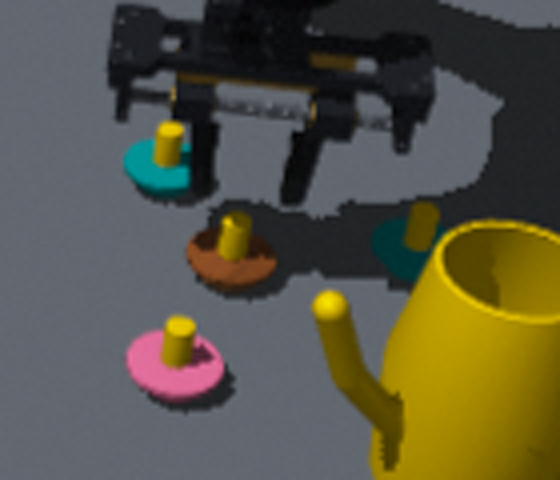

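The fingers straddle the brown lid's knob (crop about (235,235)), slightly above it. I'll descend and grip.

```bash

python3 -m handwheel '[{"xyz":[-0.1,0.1,1],"rotation":[0,0,0],"jaw":130},{"xyz":[0,0,1],"rotation":[0,0,0],"jaw":130},{"xyz":[0,0,1],"rotation":[0,0,0],"jaw":130},{"xyz":[0,0,1],"rotation":[0,0,0],"jaw":130},{"xyz":[0,0,0.3],"rotation":[0,0,0],"jaw":130},{"xyz":[0,0,0],"rotation":[0,0,0],"jaw":130},{"xyz":[0,0,0],"rotation":[0,0,0],"jaw":240},{"xyz":[0,0,0],"rotation":[0,0,0],"jaw":240},{"xyz":[0,0,0],"rotation":[0,0,0],"jaw":240},{"xyz":[0,0,0],"rotation":[0,0,0],"jaw":240},{"xyz":[0,0,0],"rotation":[0,0,0],"jaw":240}]' 15
python3 - <<'E'
from h import *
plan((.48,.2785,.046))
p=eyes.camera('scene');save(cv2.resize(p['img'][150:270,360:500],None,fx=4,fy=4,interpolation=cv2.INTER_CUBIC),'grip.png')
E
```

```text
clock: 4.2
eef_pos: [0.4804, 0.278, 0.046]
tool_rot: [2.471, 1.94, 0.001]
force: [0.4, -0.3, 1.5]
finger_gap: 0.198
t 4.2 pos [0.4804 0.278  0.046 ] yaw 76.3 zdown [ 6.e-04  4.e-04 -1.e+00] gap 0.198 F [ 0.4 -0.3  1.5] q7 0.4
tool shift cm [ 0.04 -0.06  0.  ] rotz deg None
```

View pics/grip.png

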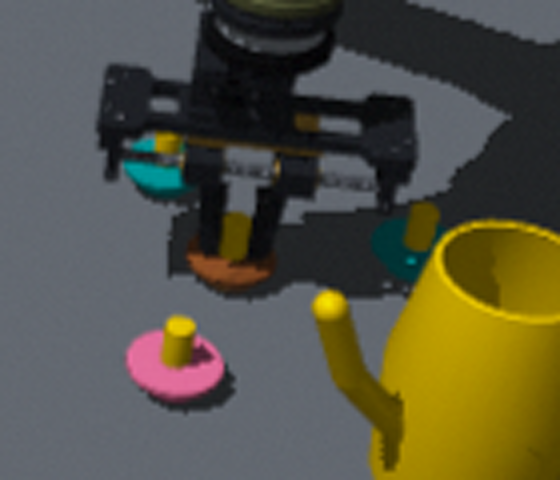

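Gap 17.4 mm, so it's gripped. Lifting.

```bash

python3 -m handwheel '[{"xyz":[0,0,-1],"rotation":[0,0,0],"jaw":240},{"xyz":[0,0,-2],"rotation":[0,0,0],"jaw":240},{"xyz":[0,0,-3],"rotation":[0,0,0],"jaw":240},{"xyz":[0,0,-3],"rotation":[0,0,0],"jaw":240},{"xyz":[0,0,-3],"rotation":[0,0,0],"jaw":240},{"xyz":[0,0,-3],"rotation":[0,0,0],"jaw":240},{"xyz":[0,0,-3],"rotation":[0,0,0],"jaw":240},{"xyz":[0,0,-2.5],"rotation":[0,0,0],"jaw":240},{"xyz":[0,0,0],"rotation":[0,0,0],"jaw":240}]'
python3 - <<'E'
from h import *
plan((.6295,-.1085,.25),40)
p=eyes.camera('scene');save(cv2.resize(p['img'][80:240,340:520],None,fx=4,fy=4,interpolation=cv2.INTER_CUBIC)[:600],'lift.png')
E
```

```text
clock: 5.15
eef_pos: [0.4816, 0.279, 0.2545]
tool_rot: [2.471, 1.939, 0.011]
force: [1.2, 0.4, 0.3]
finger_gap: 0.199
t 5.15 pos [0.4816 0.279  0.2545] yaw 76.3 zdown [ 0.0059  0.0041 -1.    ] gap 0.199 F [1.2 0.4 0.3] q7 0.5
tool shift cm [-34.13  23.57   0.38] rotz deg 36.25079565636386
```

View pics/lift.png

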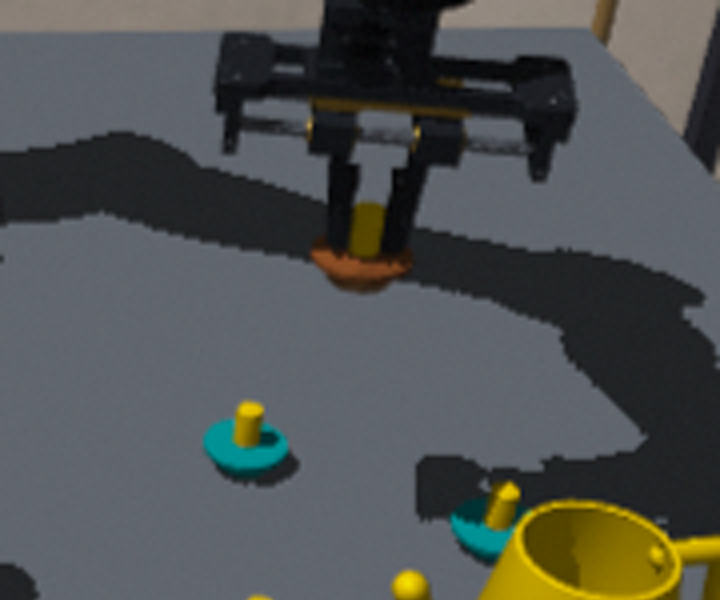

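The lid hangs level under the fingers, plug down (crop (362,265)). I'll turn the wrist first, then translate.

```bash

python3 -m handwheel '[{"xyz":[0,0,0],"rotation":[0,0,6],"jaw":240},{"xyz":[0,0,0],"rotation":[0,0,7.5],"jaw":240},{"xyz":[0,0,0],"rotation":[0,0,7.5],"jaw":240},{"xyz":[0,0,0],"rotation":[0,0,7.5],"jaw":240},{"xyz":[0,0,0],"rotation":[0,0,7.5],"jaw":240},{"xyz":[0,0,0],"rotation":[0,0,0],"jaw":240}]'
python3 - <<'E'
from h import *
plan((.6295,-.1085,.25),40)
E
```

```text
clock: 5.8
eef_pos: [0.4793, 0.2774, 0.2494]
tool_rot: [2.948, 1.081, -0.004]
force: [0.1, 0.1, -1.9]
finger_gap: 0.195
t 5.8 pos [0.4793 0.2774 0.2494] yaw 40.3 zdown [-0.0021 -0.0021 -1.    ] gap 0.195 F [ 0.1  0.1 -1.9] q7 0.02
tool shift cm [-13.48  39.16  -0.  ] rotz deg 0.25564837471267765
```

```bash

python3 -m handwheel '[{"xyz":[-0.5,1.5,0],"rotation":[0,0,0],"jaw":240},{"xyz":[-1,3,0],"rotation":[0,0,0],"jaw":240},{"xyz":[-1,3,0],"rotation":[0,0,0],"jaw":240},{"xyz":[-1,3,0],"rotation":[0,0,0],"jaw":240},{"xyz":[-1,3,0],"rotation":[0,0,0],"jaw":240},{"xyz":[-1,3,0],"rotation":[0,0,0],"jaw":240},{"xyz":[-1,3,0],"rotation":[0,0,0],"jaw":240},{"xyz":[-1,3,0],"rotation":[0,0,0],"jaw":240},{"xyz":[-1,3,0],"rotation":[0,0,0],"jaw":240},{"xyz":[-1,3,0],"rotation":[0,0,0],"jaw":240},{"xyz":[-1,3,0],"rotation":[0,0,0],"jaw":240},{"xyz":[-1,3,0],"rotation":[0,0,0],"jaw":240},{"xyz":[-1,3,0],"rotation":[0,0,0],"jaw":240},{"xyz":[-1,1.6,0],"rotation":[0,0,0],"jaw":240},{"xyz":[0,0,0],"rotation":[0,0,0],"jaw":240},{"xyz":[0,0,0],"rotation":[0,0,0],"jaw":240},{"xyz":[0,0,0],"rotation":[0,0,0],"jaw":240}]'
python3 - <<'E'
from h import *
plan((.6295,-.1085,.15),40)
p=eyes.camera('scene');save(cv2.resize(p['img'][100:290,210:390],None,fx=3,fy=3,interpolation=cv2.INTER_CUBIC),'over.png')
for q in('jar_mouth','lid','handle_bar'): print(q,[(round(d['p'],2),np.round(d['location'],4)) for d in nets.spot_point(q,p)][:4])
W=cloud(p);m=(W[...,2]>.19)&(W[...,2]<.225)&(np.hypot(W[...,0]-.63,W[...,1]+.109)<.05)
im=p['img'].astype(int);m&=(im[...,0]>1.5*im[...,2])&(im[...,0]>50)
v,u=np.nonzero(m);print(m.sum(),u.min(),u.max(),v.min(),v.max(),W[m].min(0),W[m].max(0))
E
```

```text
clock: 7.5
eef_pos: [0.6294, -0.1052, 0.2506]
tool_rot: [-2.946, -1.085, 0.0]
force: [-0.2, -0.2, -1.4]
finger_gap: 0.2
t 7.5 pos [ 0.6294 -0.1052  0.2506] yaw 40.5 zdown [-8.e-04  2.e-03 -1.e+00] gap 0.2 F [-0.2 -0.2 -1.4] q7 0.7
tool shift cm [-0.21  0.28 10.06] rotz deg 0.4516384697812441
jar_mouth [(0.6, array([ 0.6268, -0.1064,  0.0878]))]
lid [(0.68, array([0.3775, 0.2543, 0.0004])), (0.54, array([ 0.6275, -0.1012,  0.2053])), (0.54, array([ 4.733e-01,  4.001e-01, -4.000e-04]))]
handle_bar [(0.97, array([ 0.5785, -0.0471,  0.1292]))]
208 246 273 179 195 [ 0.61239187 -0.12983185  0.20202393] [ 0.66040891 -0.07496253  0.22285031]
```

View pics/over.png

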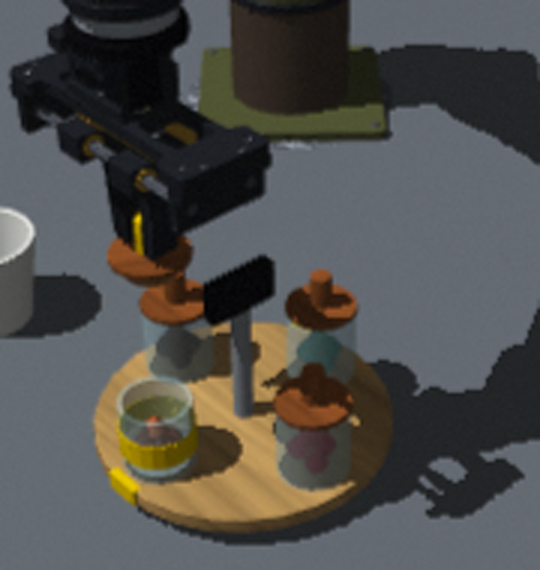

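```bash

python3 - <<'E'
from h import *
plan((.6295,-.1095,.155),40)
E
python3 -m handwheel '[{"xyz":[-0.25,0.35,2],"rotation":[0,0,0],"jaw":240},{"xyz":[0,0,2],"rotation":[0,0,0],"jaw":240},{"xyz":[0,0,2],"rotation":[0,0,0],"jaw":240},{"xyz":[0,0,2],"rotation":[0,0,0],"jaw":240},{"xyz":[0,0,1.5],"rotation":[0,0,0],"jaw":240},{"xyz":[0,0,0],"rotation":[0,0,0],"jaw":240},{"xyz":[0,0,0],"rotation":[0,0,0],"jaw":240},{"xyz":[0,0,0],"rotation":[0,0,0],"jaw":240}]'
cat > m.py <<'E'
from h import *
import sys
plan((.6295,-.1095,.13),40)
p=eyes.camera('scene');save(cv2.resize(p['img'][150:290,210:350],None,fx=4,fy=4,interpolation=cv2.INTER_CUBIC),sys.argv[1])
W=cloud(p);im=p['img'].astype(int);br=(im[...,0]>1.6*im[...,2])&(im[...,0]>50)&(im[...,1]<.65*im[...,0])
n=np.hypot(W[...,0]-.63,W[...,1]+.109)<.04
lo,hi=float(sys.argv[2]),float(sys.argv[3])
m=br&n&(W[...,2]>lo)&(W[...,2]<hi);print('flange',m.sum(),W[m].min(0),W[m].max(0))
for z in np.arange(lo,hi,.003):
    k=m&(abs(W[...,2]-z-.0015)<.0015)
    if k.any():print(round(z,3),k.sum(),W[k].min(0)[:2],W[k].max(0)[:2])
m=n&(W[...,2]>.084)&(W[...,2]<.096)
if m.any():
    print('rim',m.sum(),W[m].min(0),W[m].max(0),cv2.minEnclosingCircle(W[m][:,:2].astype(np.float32)))
E
python3 m.py low.png .1 .14
```

```text
t 7.7 pos [ 0.6298 -0.1062  0.2508] yaw 40.4 zdown [-1.e-04  6.e-04 -1.e+00] gap 0.195 F [ 0.5  0.2 -0.8] q7 0.7
tool shift cm [-0.24  0.24  9.58] rotz deg 0.392644990676672
clock: 8.5
eef_pos: [0.6311, -0.1119, 0.1568]
tool_rot: [2.949, 1.081, 0.003]
force: [0.3, 0.8, 0.0]
finger_gap: 0.195
t 8.5 pos [ 0.6311 -0.1119  0.1568] yaw 40.3 zdown [ 2.1e-03 -2.0e-04 -1.0e+00] gap 0.195 F [0.3 0.8 0. ] q7 0.69
tool shift cm [ 0.03 -0.29  2.68] rotz deg 0.27317652375310786
flange 153 [ 0.61895809 -0.13589158  0.11966035] [ 0.66133362 -0.09347092  0.13457834]
0.118 1 [ 0.65705264 -0.1107351 ] [ 0.65705264 -0.1107351 ]
0.121 5 [ 0.62845208 -0.12416888] [ 0.66010166 -0.09811557]
0.124 107 [ 0.61922778 -0.13572697] [ 0.66133362 -0.0936902 ]
0.127 37 [ 0.61895809 -0.13589158] [ 0.65962622 -0.09347092]
0.133 3 [ 0.62801738 -0.12867749] [ 0.64684631 -0.11047415]
rim 102 [ 0.60964312 -0.13473575  0.08406911] [ 0.66084696 -0.07969497  0.09103723] ((0.6324653625488281, -0.10653059929609299), 0.02858472801744938)
```

View pics/low.png

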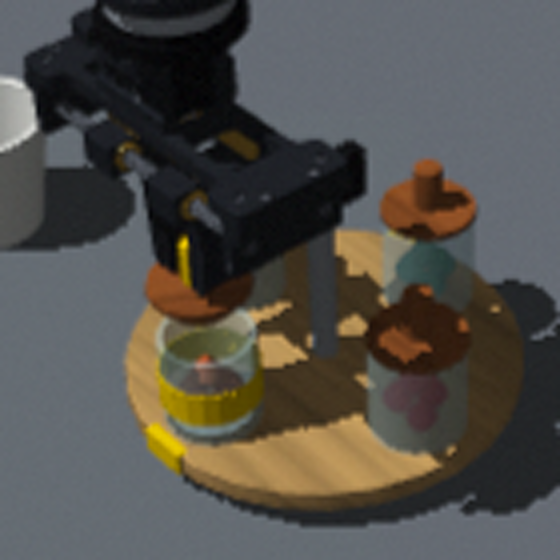

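The flange centre is about (0.632, -0.107) and the rim centre about (0.6325, -0.107), so they're aligned within about 1 mm. Descending slowly.

```bash

python3 -m handwheel '[{"xyz":[0,0,0.8],"rotation":[0,0,0],"jaw":240},{"xyz":[0,0,0.8],"rotation":[0,0,0],"jaw":240},{"xyz":[0,0,0.4],"rotation":[0,0,0],"jaw":240},{"xyz":[0,0,0.4],"rotation":[0,0,0],"jaw":240},{"xyz":[0,0,0.3],"rotation":[0,0,0],"jaw":240},{"xyz":[0,0,0],"rotation":[0,0,0],"jaw":240},{"xyz":[0,0,0],"rotation":[0,0,0],"jaw":240}]'
python3 m.py low2.png .09 .125
```

```text
clock: 9.25
eef_pos: [0.6303, -0.112, 0.1287]
tool_rot: [-2.95, -1.081, -0.0]
force: [0.7, -0.3, -0.7]
finger_gap: 0.195
t 9.25 pos [ 0.6303 -0.112   0.1287] yaw 40.3 zdown [ 1.e-04  1.e-04 -1.e+00] gap 0.195 F [ 0.7 -0.3 -0.7] q7 0.68
tool shift cm [ 0.1  -0.24 -0.13] rotz deg 0.26211168113951544
flange 152 [ 0.61870649 -0.13617532  0.09335116] [ 0.66068076 -0.08146704  0.10940786]
0.093 7 [ 0.63843496 -0.13510593] [ 0.65481473 -0.09561966]
0.096 96 [ 0.62077599 -0.13617532] [ 0.66068076 -0.08146704]
0.099 44 [ 0.61870649 -0.13532289] [ 0.65999495 -0.093002  ]
0.102 2 [ 0.62759523 -0.12471907] [ 0.64584606 -0.11042272]
0.105 2 [ 0.62649814 -0.12898653] [ 0.6304164  -0.12216342]
0.108 1 [ 0.65499777 -0.10524462] [ 0.65499777 -0.10524462]
rim 97 [ 0.63006666 -0.13510593  0.08408044] [ 0.66192358 -0.07975492  0.09588864] ((0.6355916261672974, -0.10744363069534302), 0.02830866165459156)
```

View pics/low2.png

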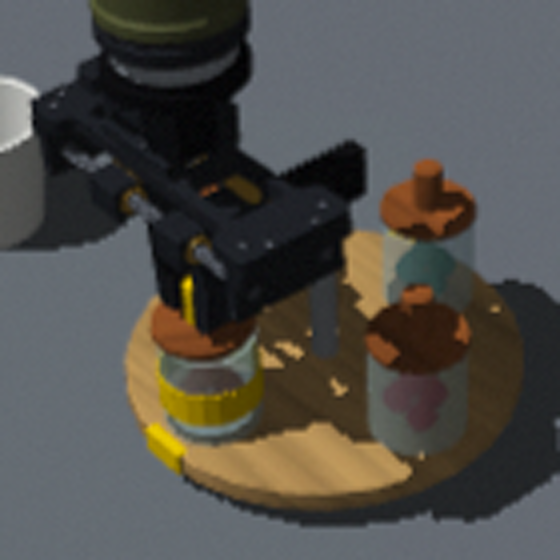

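```bash

python3 -m handwheel '[{"xyz":[0.07,-0.08,0.1],"rotation":[0,0,0],"jaw":240},{"xyz":[0,0,0.2],"rotation":[0,0,0],"jaw":240},{"xyz":[0,0,0.2],"rotation":[0,0,0],"jaw":240},{"xyz":[0,0,0.1],"rotation":[0,0,0],"jaw":240},{"xyz":[0,0,0],"rotation":[0,0,0],"jaw":240}]'
python3 m.py low3.png .088 .11
```

```text
clock: 9.8
eef_pos: [0.6308, -0.1104, 0.124]
tool_rot: [2.949, 1.082, 0.002]
force: [-2.0, 1.0, 8.1]
finger_gap: 0.198
t 9.8 pos [ 0.6308 -0.1104  0.124 ] yaw 40.3 zdown [ 1.4e-03  5.0e-04 -1.0e+00] gap 0.198 F [-2.   1.   8.1] q7 0.68
tool shift cm [-0.04 -0.16 -0.6 ] rotz deg 0.2854036357100824
flange 148 [ 0.61501351 -0.13414289  0.09073295] [ 0.66026597 -0.08945387  0.10635205]
0.088 2 [ 0.64269302 -0.13318078] [ 0.6528571  -0.11306058]
0.091 79 [ 0.61501351 -0.13377435] [ 0.65948312 -0.08945387]
0.094 60 [ 0.62080542 -0.13414289] [ 0.66026597 -0.09115305]
0.097 3 [ 0.62589593 -0.12735249] [ 0.65747629 -0.10163569]
0.1 3 [ 0.62836551 -0.12482967] [ 0.65301151 -0.10585793]
0.106 1 [ 0.65799964 -0.10314585] [ 0.65799964 -0.10314585]
rim 236 [ 0.61501351 -0.13414289  0.08413614] [ 0.66078539 -0.07913306  0.09587396] ((0.6327975392341614, -0.10837433487176895), 0.02978559397161007)
```

View pics/low3.png

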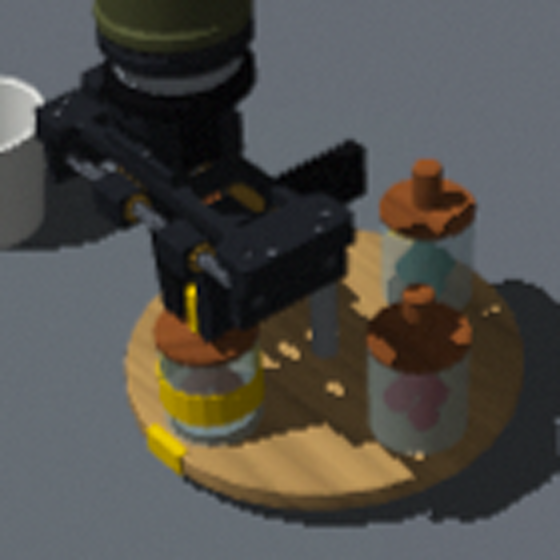

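TCP is at 0.124, which is the computed seat height, with an 8 N reaction, so the lid is home. I'll release it and go straight up.

```bash

python3 -m handwheel '[{"xyz":[0,0,-0.05],"rotation":[0,0,0],"jaw":180},{"xyz":[0,0,0],"rotation":[0,0,0],"jaw":140},{"xyz":[0,0,0],"rotation":[0,0,0],"jaw":140},{"xyz":[0,0,0],"rotation":[0,0,0],"jaw":140},{"xyz":[0,0,-1],"rotation":[0,0,0],"jaw":140},{"xyz":[0,0,-2],"rotation":[0,0,0],"jaw":140},{"xyz":[0,0,-3],"rotation":[0,0,0],"jaw":140},{"xyz":[0,0,-3],"rotation":[0,0,0],"jaw":140},{"xyz":[0,0,-3],"rotation":[0,0,0],"jaw":140},{"xyz":[0,0,0],"rotation":[0,0,0],"jaw":140}]'
python3 m.py seat.png .088 .102
python3 - <<'E'
from h import *
p=eyes.camera('top');save(cv2.resize(p['img'][120:260,250:420],None,fx=4,fy=4,interpolation=cv2.INTER_CUBIC),'seat_top.png')
E
```

```text
clock: 10.85
eef_pos: [0.633, -0.1113, 0.2484]
tool_rot: [2.946, 1.079, 0.013]
force: [0.8, 0.2, 0.2]
finger_gap: 0.453
t 10.85 pos [ 0.633  -0.1113  0.2484] yaw 40.2 zdown [ 0.0093 -0.001  -1.    ] gap 0.453 F [0.8 0.2 0.2] q7 0.7
tool shift cm [-0.23 -0.44 11.84] rotz deg 0.24213763211204764
flange 257 [ 0.6040653  -0.13441801  0.09018164] [ 0.66049193 -0.08096119  0.09643908]
0.088 3 [ 0.62272558 -0.1259973 ] [ 0.65539917 -0.11506974]
0.091 144 [ 0.6040653  -0.13441801] [ 0.65955586 -0.0813501 ]
0.094 110 [ 0.61051891 -0.13398486] [ 0.66049193 -0.08096119]
rim 335 [ 0.6040653  -0.13441801  0.08429977] [ 0.66195845 -0.0792017   0.09593666] ((0.6318105459213257, -0.10637181997299194), 0.030487997457385063)
```

View pics/seat.png

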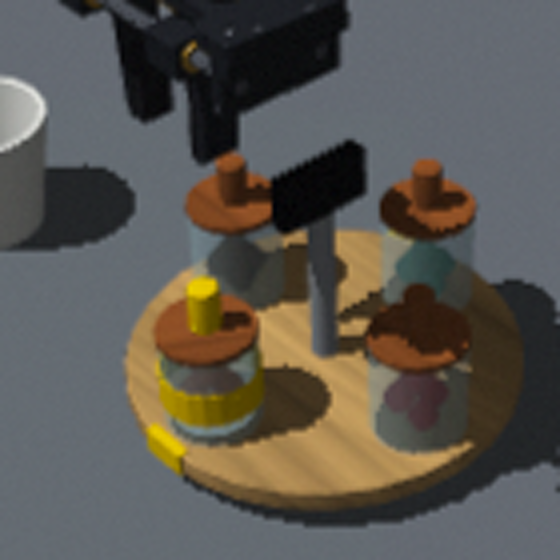

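View pics/seat_top.png

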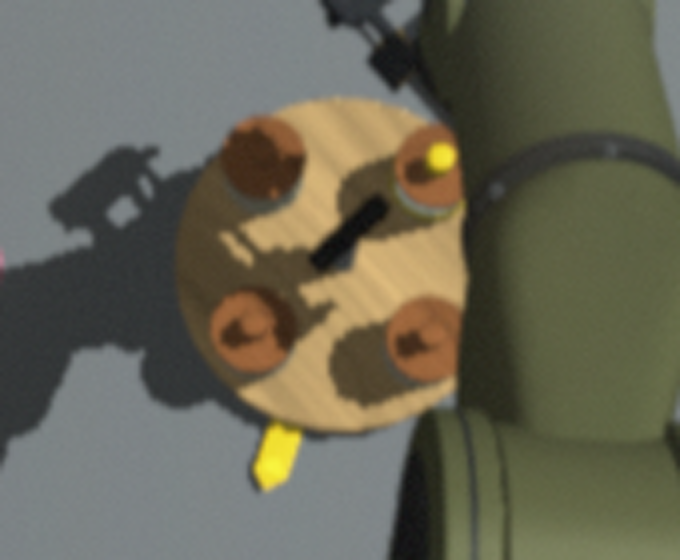

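The lid sits flat on the banded jar (scene crop (207,330)) with no gap and nothing touching it. Next I'll grip the bar. A clockwise turn of about 150° fits within joint 7's range in one grip.

```bash

python3 - <<'E'
from h import *
plan((.577,-.047,.157),40.2)
E
python3 -m handwheel '[{"xyz":[0,-1.5,0],"rotation":[0,0,0],"jaw":140},{"xyz":[0,-2,0],"rotation":[0,0,0],"jaw":140},{"xyz":[0,-2,0],"rotation":[0,0,0],"jaw":140},{"xyz":[0,-2,0],"rotation":[0,0,0],"jaw":140},{"xyz":[0,-0.7,0],"rotation":[0,0,0],"jaw":140},{"xyz":[0,0,0],"rotation":[0,0,0],"jaw":140},{"xyz":[0,0,0],"rotation":[0,0,0],"jaw":140},{"xyz":[0,0,0],"rotation":[0,0,0],"jaw":140}]'
python3 - <<'E'
from h import *
plan((.577,-.047,.157),40.2)
p=eyes.camera('scene');W=cloud(p);save(cv2.resize(p['img'][100:290,210:390],None,fx=3,fy=3,interpolation=cv2.INTER_CUBIC),'bar.png')
m=(np.hypot(W[...,0]-.577,W[...,1]+.047)<.04)&(W[...,2]>.163)&(W[...,2]<.17)
xy=W[m][:,:2];print(m.sum(),xy.min(0),xy.max(0),xy.mean(0))
E
```

```text
t 10.95 pos [ 0.6305 -0.111   0.2442] yaw 40.3 zdown [ 1.7e-03 -2.0e-04 -1.0e+00] gap 0.451 F [ 0.2  0.1 -0.6] q7 0.7
tool shift cm [ 0.04 -8.35  8.71] rotz deg 0.05861142036980027
clock: 11.75
eef_pos: [0.5778, -0.0496, 0.243]
tool_rot: [2.95, 1.079, 0.0]
force: [-0.5, 0.3, -0.3]
finger_gap: 0.456
t 11.75 pos [ 0.5778 -0.0496  0.243 ] yaw 40.2 zdown [ 4.e-04 -6.e-04 -1.e+00] gap 0.456 F [-0.5  0.3 -0.3] q7 0.6
tool shift cm [ 0.1  -0.25  8.6 ] rotz deg -0.028313899144507104
68 [ 0.55659192 -0.06674632] [ 0.60201962 -0.02317583] [ 0.58076643 -0.04598343]
```

View pics/bar.png

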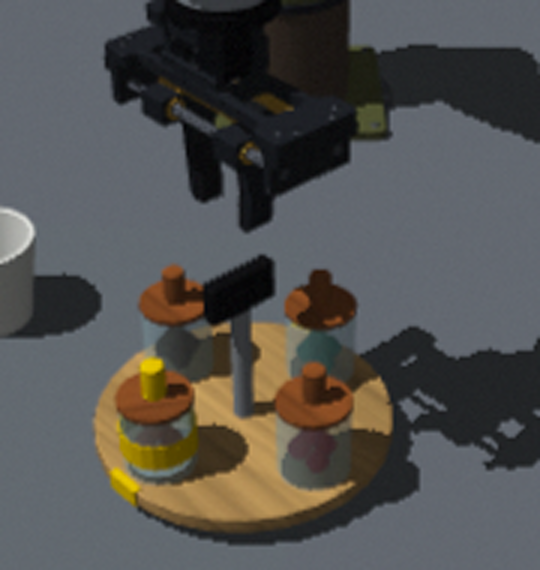

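```bash

python3 -m handwheel '[{"xyz":[0.1,-0.25,2],"rotation":[0,0,0],"jaw":140},{"xyz":[0.1,0,2],"rotation":[0,0,0],"jaw":140},{"xyz":[0,0,2],"rotation":[0,0,0],"jaw":140},{"xyz":[0,0,1.5],"rotation":[0,0,0],"jaw":140},{"xyz":[0,0,1.0],"rotation":[0,0,0],"jaw":140},{"xyz":[0,0,0],"rotation":[0,0,0],"jaw":140},{"xyz":[0,0,0],"rotation":[0,0,0],"jaw":180},{"xyz":[0,0,0],"rotation":[0,0,0],"jaw":250},{"xyz":[0,0,0],"rotation":[0,0,0],"jaw":250},{"xyz":[0,0,0],"rotation":[0,0,0],"jaw":250},{"xyz":[0,0,0],"rotation":[0,0,0],"jaw":250}]' 15
python3 - <<'E'
from h import *
plan((.577,-.047,.157),40.2)
p=eyes.camera('scene');save(cv2.resize(p['img'][100:290,210:390],None,fx=3,fy=3,interpolation=cv2.INTER_CUBIC),'bar2.png')
E
```

```text
clock: 12.9
eef_pos: [0.5761, -0.0466, 0.1588]
tool_rot: [2.949, 1.079, -0.004]
force: [-5.0, -3.2, 5.9]
finger_gap: 0.155
t 12.9 pos [ 0.5761 -0.0466  0.1588] yaw 40.2 zdown [-0.0019 -0.0018 -1.    ] gap 0.155 F [-5.  -3.2  5.9] q7 0.57
tool shift cm [0.04 0.09 0.18] rotz deg -0.011169918654815092
```

View pics/bar2.png

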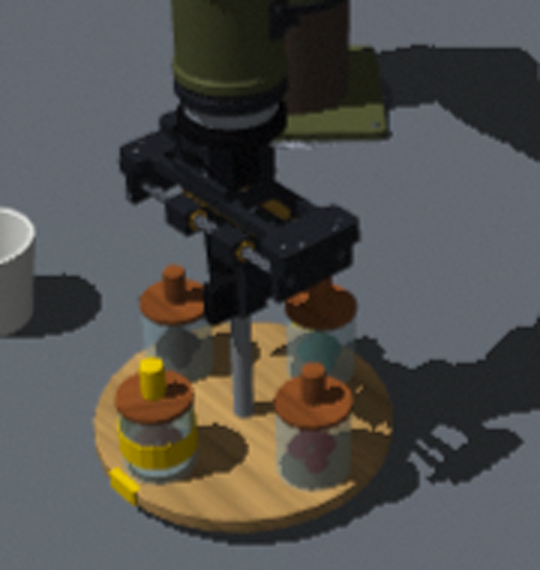

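Gripped (13.6 mm). There's a side force of about 6 N, so I'll shift -1 mm along tool x, then begin turning.

```bash

python3 -m handwheel '[{"xyz":[-0.1,0,0],"rotation":[0,0,0],"jaw":250},{"xyz":[0,0,0],"rotation":[0,0,3],"jaw":250},{"xyz":[0,0,0],"rotation":[0,0,5],"jaw":250},{"xyz":[0,0,0],"rotation":[0,0,6],"jaw":250},{"xyz":[0,0,0],"rotation":[0,0,6],"jaw":250},{"xyz":[0,0,0],"rotation":[0,0,5],"jaw":250},{"xyz":[0,0,0],"rotation":[0,0,3],"jaw":250},{"xyz":[0,0,0],"rotation":[0,0,0],"jaw":250},{"xyz":[0,0,0],"rotation":[0,0,0],"jaw":250}]'
cat > a.py <<'E'
from h import *
import sys
plan((.577,-.047,.157),-110)
o=monitor.observe();print('q',np.round(o['joints'],2))
p=eyes.camera('scene');save(cv2.resize(p['img'][130:290,210:390],None,fx=4,fy=4,interpolation=cv2.INTER_CUBIC)[:600],sys.argv[1])
for c in('scene','top'):
    p=eyes.camera(c);W=cloud(p);im=p['img'].astype(int)
    m=(im[...,0]>100)&(im[...,1]>80)&(im[...,2]<60)&(W[...,2]>.1)&(W[...,2]<.135)&(np.hypot(W[...,0]-.577,W[...,1]+.047)<.12)
    if m.sum()>3:
        c0=W[m].mean(0);print(c,'knob',m.sum(),np.round(c0,4),'ang',np.degrees(np.arctan2(c0[1]+.0465,c0[0]-.577)).round(1))
E
python3 a.py t1.png
```

```text
clock: 13.85
eef_pos: [0.5758, -0.0467, 0.1588]
tool_rot: [3.123, 0.334, -0.001]
force: [-2.4, -2.6, 6.2]
finger_gap: 0.157
t 13.85 pos [ 0.5758 -0.0467  0.1588] yaw 12.2 zdown [-8.0e-04 -1.2e-03 -1.0e+00] gap 0.157 F [-2.4 -2.6  6.2] q7 0.24
tool shift cm [0.11 0.05 0.18] rotz deg 122.22616149948524
q [-0.01  0.77  0.02  1.81 -0.03  0.57  0.24]
scene knob 60 [ 0.6032 -0.1187  0.1172] ang -70.1
```

View pics/t1.png

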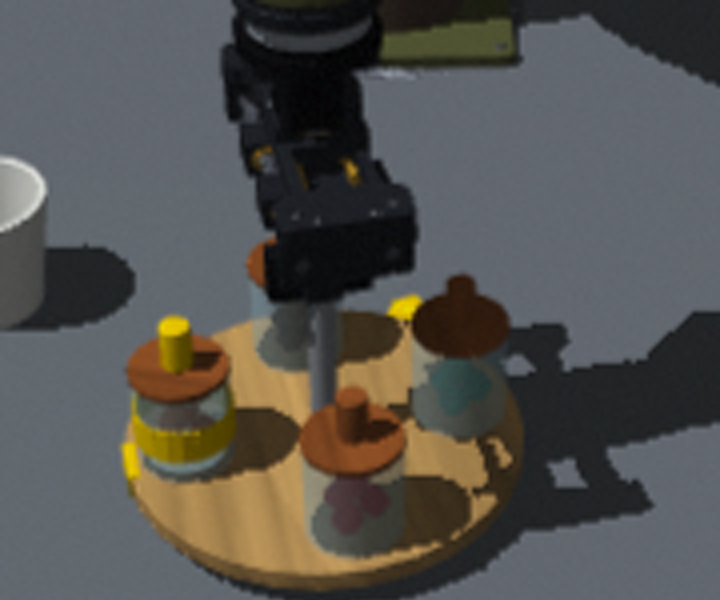

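It turns with the grip (jar at crop (185,410)). Continuing.

```bash

python3 -m handwheel '[{"xyz":[0,0,0],"rotation":[0,0,3],"jaw":250},{"xyz":[0,0,0],"rotation":[0,0,5],"jaw":250},{"xyz":[0,0,0],"rotation":[0,0,6],"jaw":250},{"xyz":[0,0,0],"rotation":[0,0,6],"jaw":250},{"xyz":[0,0,0],"rotation":[0,0,6],"jaw":250},{"xyz":[0,0,0],"rotation":[0,0,6],"jaw":250},{"xyz":[0,0,0],"rotation":[0,0,6],"jaw":250},{"xyz":[0,0,0],"rotation":[0,0,6],"jaw":250},{"xyz":[0,0,0],"rotation":[0,0,6],"jaw":250},{"xyz":[0,0,0],"rotation":[0,0,6],"jaw":250},{"xyz":[0,0,0],"rotation":[0,0,5],"jaw":250},{"xyz":[0,0,0],"rotation":[0,0,3],"jaw":250},{"xyz":[0,0,0],"rotation":[0,0,0],"jaw":250},{"xyz":[0,0,0],"rotation":[0,0,0],"jaw":250}]'
python3 a.py t2.png
```

```text
clock: 15.4
eef_pos: [0.5752, -0.0465, 0.1588]
tool_rot: [2.825, -1.371, -0.002]
force: [-4.0, -2.8, 6.5]
finger_gap: 0.158
t 15.4 pos [ 0.5752 -0.0465  0.1588] yaw -51.8 zdown [-1.8e-03 -4.0e-04 -1.0e+00] gap 0.158 F [-4.  -2.8  6.5] q7 -0.5
tool shift cm [ 0.15 -0.11  0.18] rotz deg 58.232741969372825
q [-0.19  0.79  0.33  1.82 -0.42  0.6  -0.5 ]
scene knob 34 [ 0.5753 -0.0812  0.1185] ang -92.8
top knob 55 [ 0.5151 -0.0952  0.1164] ang -141.8
```

View pics/t2.png

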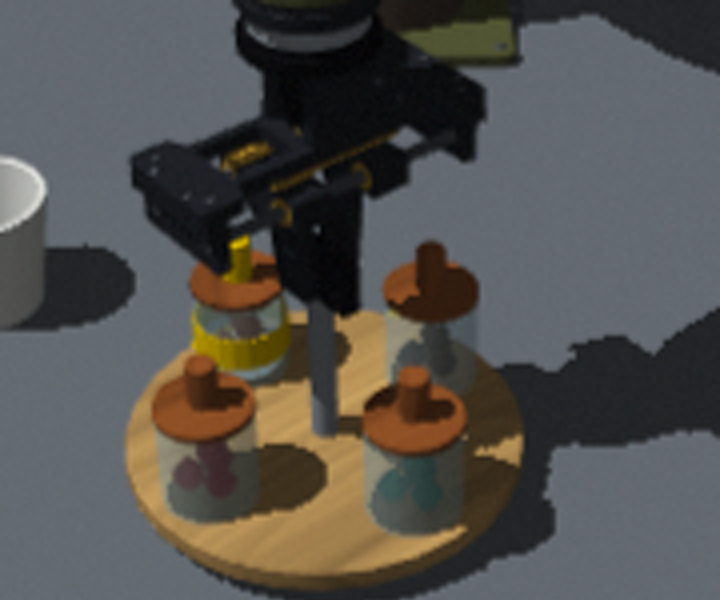

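The top camera sees the knob at -141.8°, which matches the tool yaw. About 58.6° to go.

```bash

python3 -m handwheel '[{"xyz":[0,0,0],"rotation":[0,0,3],"jaw":250},{"xyz":[0,0,0],"rotation":[0,0,5],"jaw":250},{"xyz":[0,0,0],"rotation":[0,0,6],"jaw":250},{"xyz":[0,0,0],"rotation":[0,0,6],"jaw":250},{"xyz":[0,0,0],"rotation":[0,0,6],"jaw":250},{"xyz":[0,0,0],"rotation":[0,0,6],"jaw":250},{"xyz":[0,0,0],"rotation":[0,0,6],"jaw":250},{"xyz":[0,0,0],"rotation":[0,0,6],"jaw":250},{"xyz":[0,0,0],"rotation":[0,0,6],"jaw":250},{"xyz":[0,0,0],"rotation":[0,0,5],"jaw":250},{"xyz":[0,0,0],"rotation":[0,0,3.5],"jaw":250},{"xyz":[0,0,0],"rotation":[0,0,0],"jaw":250},{"xyz":[0,0,0],"rotation":[0,0,0],"jaw":250},{"xyz":[0,0,0],"rotation":[0,0,0],"jaw":250}]'
python3 a.py t3.png
python3 - <<'E'
from h import *
p=eyes.camera('top');save(cv2.resize(p['img'][130:260,250:420],None,fx=4,fy=4,interpolation=cv2.INTER_CUBIC),'t3top.png')
W=cloud(p);im=p['img'].astype(int);r=np.hypot(W[...,0]-.576,W[...,1]+.0463)
y=(im[...,0]>100)&(im[...,1]>80)&(im[...,2]<70)&(im[...,0]-im[...,2]>70)
for l,m in(('pointer',y&(r>.122)&(r<.18)&(W[...,2]<.022)),('knob',y&(r<.12)&(W[...,2]>.105)),('mark',y&(r>.1)&(r<.13)&(W[...,2]>.018)&(W[...,2]<.04))):
    if m.any(): c=W[m].mean(0);print(l,m.sum(),np.round(c,4),np.degrees(np.arctan2(c[1]+.0463,c[0]-.576)).round(1))
E
```

```text
clock: 16.95
eef_pos: [0.5751, -0.0459, 0.1588]
tool_rot: [1.796, -2.576, -0.003]
force: [-5.0, -1.2, 8.2]
finger_gap: 0.158
t 16.95 pos [ 0.5751 -0.0459  0.1588] yaw -110.2 zdown [-2.e-03  7.e-04 -1.e+00] gap 0.158 F [-5.  -1.2  8.2] q7 -1.22
tool shift cm [ 0.04 -0.22  0.18] rotz deg -0.2478395969562257
q [-0.33  0.86  0.61  1.83 -0.74  0.7  -1.22]
scene knob 42 [ 0.5365 -0.0394  0.1196] ang 170.1
top knob 52 [ 0.4968 -0.0208  0.1187] ang 162.3
pointer 115 [0.4432 0.0048 0.0094] 158.9
knob 41 [ 0.4982 -0.0174  0.1233] 159.6
mark 26 [ 0.4674 -0.0097  0.0305] 161.4
```

View pics/t3.png

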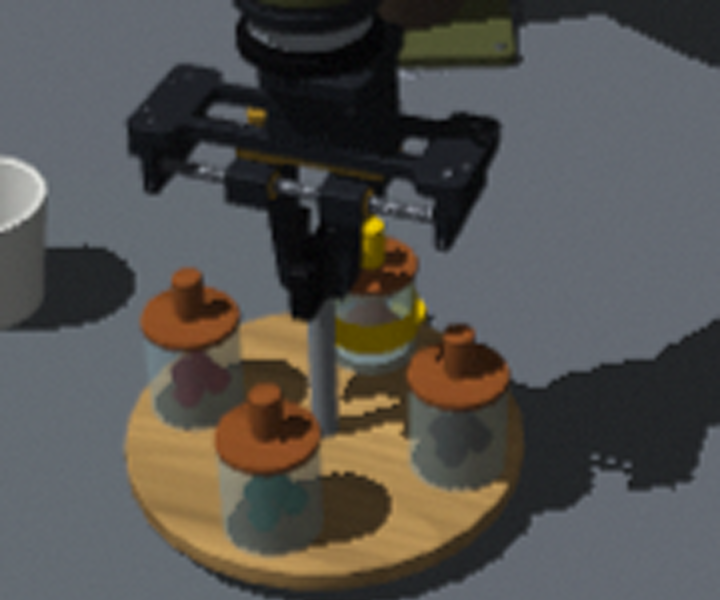

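View pics/t3top.png

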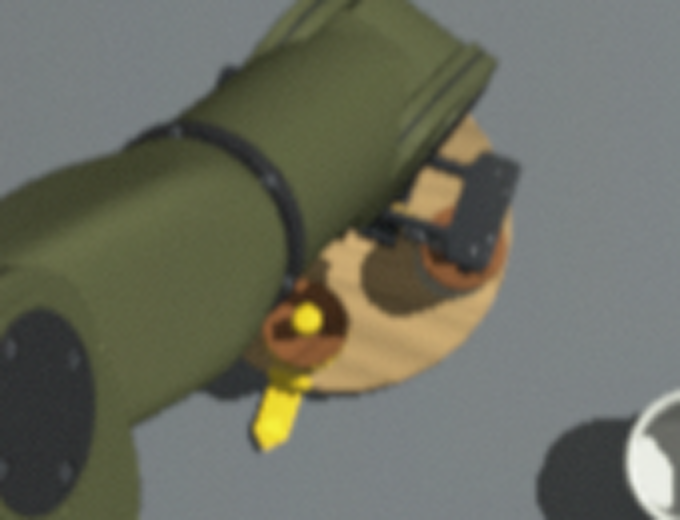

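The knob is at 159.6° and the pointer at 158.9°, so they're aligned. One last settle and a lid seating check.

```bash

python3 -m handwheel '[{"xyz":[0,0,0],"rotation":[0,0,0],"jaw":250},{"xyz":[0,0,0],"rotation":[0,0,0],"jaw":250},{"xyz":[0,0,0],"rotation":[0,0,0],"jaw":250},{"xyz":[0,0,0],"rotation":[0,0,0],"jaw":250},{"xyz":[0,0,0],"rotation":[0,0,0],"jaw":250}]'
python3 - <<'E'
from h import *
o=monitor.observe();print('max qvel',abs(o['qvel']).max(),'F',o['force'],'gap',o['finger_gap'])
c=np.array([.576,-.0463])+.082*np.array([np.cos(np.radians(159.5)),np.sin(np.radians(159.5))]);print(c)
for n in('scene','top'):
    p=eyes.camera(n);W=cloud(p);im=p['img'].astype(int);br=(im[...,0]>1.5*im[...,2])&(im[...,1]<.65*im[...,0])&(im[...,0]>40)
    m=br&(np.hypot(W[...,0]-c[0],W[...,1]-c[1])<.034)&(W[...,2]>.085)&(W[...,2]<.105)
    A=np.c_[W[m][:,:2]-c,np.ones(m.sum())];s=np.linalg.lstsq(A,W[m][:,2],rcond=None)[0]
    print(n,m.sum(),'xy range',W[m].min(0).round(4),W[m].max(0).round(4),'slope',s.round(3),np.median(W[m][:,2]).round(4))
E
```

```text
clock: 17.65
eef_pos: [0.5751, -0.0459, 0.1588]
tool_rot: [1.796, -2.576, -0.003]
force: [-5.9, -1.0, 8.1]
finger_gap: 0.158
max qvel 0.0022398851822134813 F [-5.85618415 -1.04446625  8.06941229] gap 0.15797998753023657
[ 0.49919288 -0.01758299]
scene 113 xy range [ 0.4737 -0.0267  0.0902] [0.5299 0.0098 0.0975] slope [0.015 0.02  0.093] 0.0934
top 72 xy range [ 0.4749 -0.0412  0.0922] [0.5193 0.0065 0.1029] slope [ 0.002 -0.001  0.097] 0.0964
```

```bash
python3 -c "
from h import *
print(workorder.job_done())"
```

```text
the job is handed in; nothing more can be done
None
```

The brown cork-plugged lid is on the yellow-banded jar and released. I then turned the carousel about 150° clockwise in one grip and handed the job in at about 17.7 s, still gripping the bar with the commanded 15 N. The hand-in gave no verdict.

- **Lid:** At the final check the flange top was at about 0.096 m in the top camera, where 0.096 means fully home. The tilt was about 0.02 rad or less. The flange was centred on the rim to about 1 mm before I let go. After the turn I only had partly hidden views to check centring.
- **Alignment:** The top camera put the lid knob at 159.6° and the pointer at 158.9°, which is about 1 mm sideways at the jar.
- **Less exact readings:** A cruder knob estimate gave 162.3° and the plate's edge mark gave 161.4°, both still within the 12 mm limit. The scene camera gave 170.1°, but the gripper partly hid the knob in that view, so I set it aside.
- **Holding:** The arm was still and the gripper opening of 13.9 mm matches the 14 mm bar. A steady load of about 10 N remained on the tool.
- **Bystanders:** I never went near the pot, jug or dibber. I didn't re-measure their positions at the end.

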